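Clamp a wax block in the ratchet clamp, one click past holding

ROBOT

A 6-joint arm with a two-finger parallel gripper is mounted at the origin on the work surface. World frame = base frame: x ahead of the robot, y to its left, z up, the work surface at z = 0. Lengths are in m, angles in rad, forces in N, time in s.
With the tool pointing down it reaches from about 0.35 to 0.775 m from the base axis. Payload 5.5 kg.
Tool frame: the origin (TCP) lies midway between the tips of the shut fingers; the grasp point (between the pads) lies grasp_offset behind it (grasp_offset is the distance from the TCP to the grasp point, in m); z points along the fingers, y is the line along which they close (so a half turn about z gives the same grasp; the last joint's range is limited). The gripper opens to 85 mm and grips with 20 to 120 N. Pads are 22 mm wide; open, the fingers measure 114 mm over their backs; the gripper's body (76 mm by 85 mm) begins 54 mm behind the grasp point. The pads swing forward as they close: fully open they stand 13 mm farther back than shut.
Start: joints at [1.064, 0.313, 0.046, 1.304, 0, 1.431], TCP at [0.206, 0.537, 0.231] pointing down, gripper open.
Joint ranges: [-2.76, 2.76], [-0.86, 1.69], [-1.03, 1.26], [-2.2, 2.34], [-1.47, 1.5], [-3.14, 3.14]. Speed limits (rad/s): [2.57, 2.57, 3.14, 3.14, 3.14, 3.14].

INTERFACE

Orientations are given as a unit quaternion [w, x, y, z].
In Python, from workcell import * gives the robot as it stands.
- The arm moves only by the tool step_arm, never from a script. Its argument "deltas" is a list of rows, each a list of 7 numbers: the shift along the world's x, y, z in mm, then the turn, a rotation vector about the world's x, y, z in degrees, then the gripper's target within -1 to 1 (fully open at 1, half-way at 0, shut at -1). A call has 1 to 5 rows; each row shifts and turns the commanded pose from where the row before left it; what a row does not reach is not made up. A row lasts 1/10 s, in which the tool goes at most 50 mm and 8.59 degrees, less where a joint would pass 70% of its speed; a pose out of reach is approached as far as the arm can. A call is refused whole if a number of a shift passes 50 or a number of a turn 8.59, either way. A call with a gripper value outside its range is refused whole. The fingers move at their own pace and stop on an object; "newtons" is the grip in N (left out, the last holds). Time passes only in rows, so rows that do not move let the fingers close. It gives the time, the measured TCP pose, the force, the opening and the grip force at its end, in the units of the state.
- get_state(): the state, without advancing time (a new reading comes with each control period).
- read_camera(name): name is "scene" or "side" or "wrist"; returns a dict with "image" (480x640x3 uint8, red, green, blue), "z_map" (480x640 float32, m along the optical axis (not along the pixel's ray), 0 where there is no reading), "K" (3x3 intrinsics, pixels), "world_from_camera" (4x4, takes a point from camera to world coordinates). Camera axes: x right, y down, z forward; pixel columns grow to the right and rows downward; lengths in m; the calibration is good to about 2 mm. A picture is of the moment at which its call begins.
- hand_in(): hands the job in; it is judged then, once.
The state is a dict: "clock": time; "joint_pos": joint angles; "qvel": joint speeds; "tau": joint torques, N m; "tcp_pos": TCP position; "orientation": TCP orientation; "wrist_force": force on the tool from outside, world axes, zero at the start; "ft_torque": the same for the moment, N m; "finger_gap": finger opening in m; "grip_force": force on a finger pad.
Only numpy, scipy, OpenCV 4.12 (cv2) and the standard library are available. Lean on these libraries where they do the work, as an engineer would, in place of code of your own. Each camera call takes 0.05 s, during which the arm holds its last target. There are 200 camera calls.

TASK

Take the wax tissue block with the yellow cassette from the cold plate and set it flat in the ratchet clamp, between the sprung jaw and the stop jaw. Then wind the black wing knob clockwise, feeling click by click, until a click leaves the jaw holding the block against the stop; give it exactly one click more and let go, so that the pawl holds the pressure. Any tighter cracks the cassette, and forcing the knob back against the pawl breaks it; leave the other blocks and everything else on the bench where they are.

Things in the scene. Friction and masses are not known exactly. Their poses are not given: they have to be found in the camera images.
- clamp: ratchet block clamp, fixed: grey base 84 x 210 mm, top (the bed) 30 mm above the bench. Origin: centre of its underside; y lengthwise from the knob end to the stop-jaw end, z up. On the bed at x = 0: knob at y = -58 mm, sprung jaw, then the stop jaw (44 mm wide, 13 mm high), screwed anywhere in its slot, face between y = 58 and 69 mm: not measured, to be felt
- seat (a point): point on the clamp's bed (30 mm above the bench) at y = 33 mm, axes as the clamp's: a block centred here always goes between the open jaws with 5 mm or more to spare at each end; the jaw then slides it along y to the stop jaw. Beside the block (+-x) the bed is free
- jaw: sprung steel jaw, 40 mm wide in x, 12 mm high. Fully open, its origin is the clamp's origin and its face stands at y = 8 mm; the knob drives it to +y, 3.5 mm a click. Springs of 2.6 N per mm behind it: each whole click after it has pushed the block onto the stop jaw adds 9.1 N. More than 24 N cracks the cassette
- knob: ratchet wheel (15 teeth, 54 mm across) with the black wing knob on it. Origin on the axis at bench height, x along the wing. Clockwise from above tightens; starts fully open with the wing along the clamp's x; 11 clicks in all, 24 degrees each. The pawl drops in within 2 degrees past a whole click; let go, the wheel settles within 1 degree of it, but a loaded wheel let go between two runs back
- knob_grip (a point): point on the knob's axis 70 mm above the bench, mid-wing: wing 50 mm long (point x), 14 mm thick (point y), 56 to 84 mm above the bench; under it a neck and a 31 mm wide flange, top at 50.5 mm. Turning takes about 0.03 N m just after a click, rising to 0.06 just before the next; jaw pressure adds 0.022 N m per mm of jaw spring, 0.076 a click
- pawl: small brass pawl with a red release button at the clamp's corner on its -x, -y side, pressed onto the wheel by a spring; origin on its pivot. It stops the wheel from turning back and breaks at 40 N (about 1 N m backwards on the knob); leave it alone
- block_yellow: the wax tissue block to clamp: yellow plastic cassette 28 x 40 x 8 mm (x, y, z) under a cream wax block 21 x 27 x 11 mm, 19 mm high in all, 18 to 35 g; origin at the centre of its underside. It goes in the clamp with its 40 mm length along the clamp's y, either way round, wax up
- block_blue: another wax block of the same size, blue cassette, on the cold plate; to be left
- block_white: another wax block of the same size, white cassette, on the cold plate; to be left
- cold_plate: flat aluminium cold plate 105 x 205 mm, top 24 mm above the bench, fixed; origin at the centre of its underside, length along y. The three blocks lie on it in a row along its y, about 60 mm apart, lengths along the row, in any order
- oil_bottle: small amber bottle, 32 mm across, 70 mm high; to be left
- jar: clear specimen jar with a white cap, 60 mm across, 75 mm high; to be left
- petri_dish: clear covered dish, 92 mm across, 16 mm high; to be left
- slide_box: blue slide box 87 x 167 x 34 mm; to be left
- forceps: steel forceps, 125 mm long along y, lying on the bench; to be left
- brush: thin wooden brush, 150 mm long along y, lying on the bench; to be left

How it is judged:
On the way, in this order (a step that is already met when the one before it is completed fails the run):
1. the yellow block lies flat on the clamp's bed between the jaws, let go (x of block_yellow in the frame of clamp between -0.007 and 0.007 m and y of block_yellow in the frame of clamp between 0.025 and 0.052 m and z of block_yellow in the frame of clamp between 0.027 and 0.033 m and angle between block_yellow's own z axis and vertical below 0.1 rad and contact force between the fingers and block_yellow below 0.1 N), for 0.2 s.
2. the jaw, driven by the knob, holds the block with the first click (contact force between jaw and block_yellow above 2 N and contact force between the fingers and block_yellow below 0.1 N), for 0.1 s.
At the end, for the whole second after the job is handed in: the yellow block lies on the bed (3 mm), flat and square (0.1 rad), centred across the clamp within 9 mm, pressed against the stop jaw by the sprung jaw with 6.8 to 20.5 N (one click past holding is 9 to 18 N); the pawl carries the load, knob and block are at rest (contact force between jaw and block_yellow between 6.8 and 20.5 N and contact force between pawl and knob above 1.8 N and angular speed of knob below 0.05 rad/s and x of block_yellow in the frame of clamp between -0.009 and 0.009 m and y of block_yellow in the frame of clamp between 0.035 and 0.052 m and z of block_yellow in the frame of clamp between 0.027 and 0.033 m and angle between the y axis of block_yellow and the y axis of clamp, either way round below 0.1 rad and angle between block_yellow's own z axis and vertical below 0.1 rad and linear speed of block_yellow below 0.01 m/s); the robot touches nothing.
It fails at once if overtightened: the jaw presses the block with more than 24 N (contact force between jaw and block_yellow above 24 N).
It fails at once if the knob is forced back against the pawl with more than 40 N on the pawl (contact force between pawl and knob above 40 N).
It fails at once if another block is shifted by more than 15 mm (distance of any of block_blue, block_white from where it was at the start of the episode above 0.015 m).
It fails at once if something else on the bench is shifted by more than 20 mm (distance of any of oil_bottle, jar, petri_dish, slide_box, forceps, brush from where it was at the start of the episode above 0.02 m).
It also fails if it takes over 64 s, if anything falls off the work surface, if the arm or the gripper's body presses on something with over 40 N, if the wrist force passes 120 N, or if a joint passes its speed limit or range.

## Working session

There is one attempt and no reset: what is moved stays moved. The work goes in short steps, Python scripts to look and compute and a tool call to move; the robot and the scene stay as the last step left them, time stands still between calls to the robot, and variables do not carry over. Pictures are saved under pics/ and viewed, at most 10 in all, crops included, and the job is handed in when it is done.

Besides the shell and the picture viewer there is one more tool, called after "Call:" by a JSON object that holds its "fn" and its "kwargs", one argument or row to a line. step_arm: Moves the arm, as the interface text tells. Its arguments: {"type":"object","properties":{"deltas":{"type":"array","items":{"type":"array","items":{"type":"number"}}},"newtons":{"type":"number"}},"required":["deltas"]}

```bash
mkdir -p pics; ls; cat > h.py <<'E'
from workcell import *
import numpy as np, cv2
def snap(n):
    c=read_camera(n); np.savez(f'pics/{n}.npz',**{k:np.array(v) for k,v in c.items()})
    cv2.imwrite(f'pics/{n}_{get_state()["clock"]:.2f}.png',c['image'][:,:,::-1]); return c
def pt(c,u,v,z=None):
    K=c['K'];T=c['world_from_camera'];r=np.array([(u-K[0,2])/K[0,0],(v-K[1,2])/K[1,1],1])
    if z is None: d=c['z_map'][int(v),int(u)]
    else: d=(z-T[2,3])/(T[:3,:3]@r)[2]
    return T[:3,:3]@(r*d)+T[:3,3]
E
python3 -c "
from h import *
snap('scene');snap('wrist');s=get_state()
for k in s:print(k,np.round(s[k],4))
try: print(grasp_offset)
except Exception as e: print(e)
"; ls pics
```

```text
pics
clock 0.1
joint_pos [1.0644 0.3139 0.0451 1.3036 0.     1.4312]
qvel [ 0.0007 -0.0021  0.0023 -0.001   0.001   0.0002]
tau [ 2.40000e-03 -4.81722e+01  2.99246e+01  1.26000e-02 -2.00000e-04
 -0.00000e+00]
tcp_pos [0.206  0.5363 0.2305]
orientation [-3.000e-04  1.824e-01  9.832e-01 -8.000e-04]
wrist_force [-0.2283  0.0614  0.0368]
ft_torque [ 0.0166 -0.0334  0.0386]
grip_force 0.0
finger_gap 0.0858
0.0187
scene.npz
scene_0.05.png
wrist.npz
wrist_0.10.png
```

View pics/scene_0.05.png

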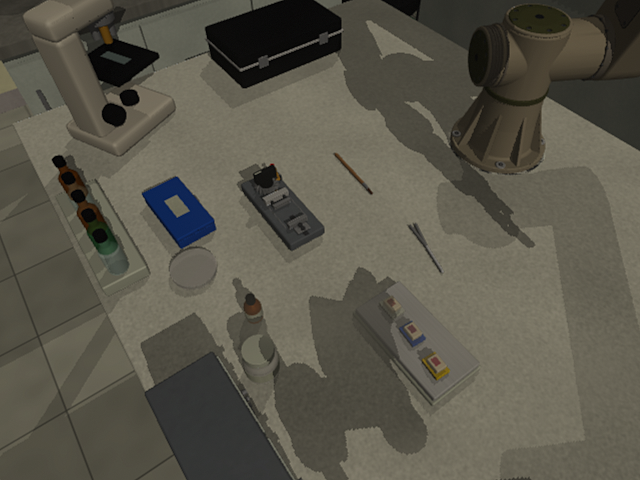

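View pics/wrist_0.10.png

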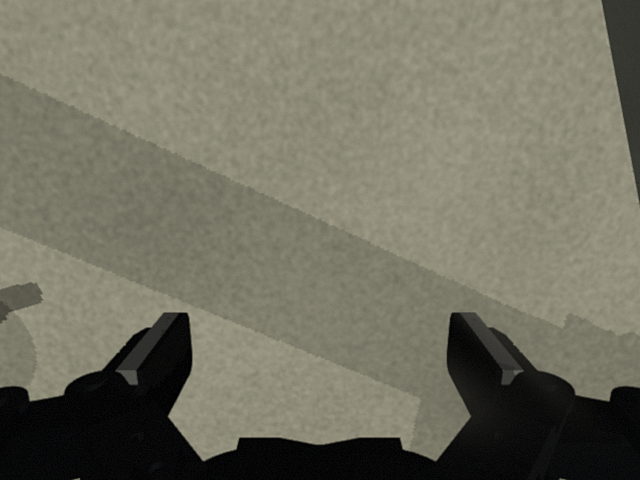

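The scene view shows the cold plate around (418,340) with the yellow block nearest the camera at (436,364). The clamp is at (282,207), with the knob end at (266,178). The wrist view shows only bare bench. I'll enlarge both areas.

```bash
python3 -c "
from h import *
im=cv2.imread('pics/scene_0.05.png')
a=cv2.resize(im[155:255,230:330],None,fx=6,fy=6,interpolation=cv2.INTER_CUBIC)
b=cv2.resize(im[275:405,350:480],(600,600),interpolation=cv2.INTER_CUBIC)
cv2.imwrite('pics/c1.png',a);cv2.imwrite('pics/c2.png',b)
c=dict(np.load('pics/scene.npz'))
for p in [(436,366),(412,333),(391,306),(282,207),(266,172),(300,225)]: print(p,np.round(pt(c,*p),4))
print(np.round(c['world_from_camera'],3))
# yellow mask
h=cv2.cvtColor(im,cv2.COLOR_BGR2HSV)
m=cv2.inRange(h,(22,150,90),(34,255,255));ys,xs=np.nonzero(m);k=(xs>400)&(ys>300)
print(k.sum(), xs[k].min(),xs[k].max(),ys[k].min(),ys[k].max())
P=np.array([pt(c,x,y) for x,y in zip(xs[k],ys[k])]); print(P.mean(0),P.min(0),P.max(0))
"
```

```text
(436, 366) [0.5446 0.3497 0.044 ]
(412, 333) [0.5345 0.2821 0.0407]
(391, 306) [0.5297 0.2218 0.043 ]
(282, 207) [ 0.5504 -0.104   0.027 ]
(266, 172) [ 0.5469 -0.1637  0.0805]
(300, 225) [ 0.5527 -0.0314  0.0387]
[[-0.814  0.466 -0.346  0.872]
 [ 0.581  0.636 -0.508  0.51 ]
 [-0.017 -0.615 -0.789  0.776]
 [ 0.     0.     0.     1.   ]]
122 422 449 352 379
[0.54266214 0.35308783 0.03111604] [0.52451378 0.32300398 0.02546894] [0.55275206 0.36583289 0.03842339]
```

View pics/c1.png

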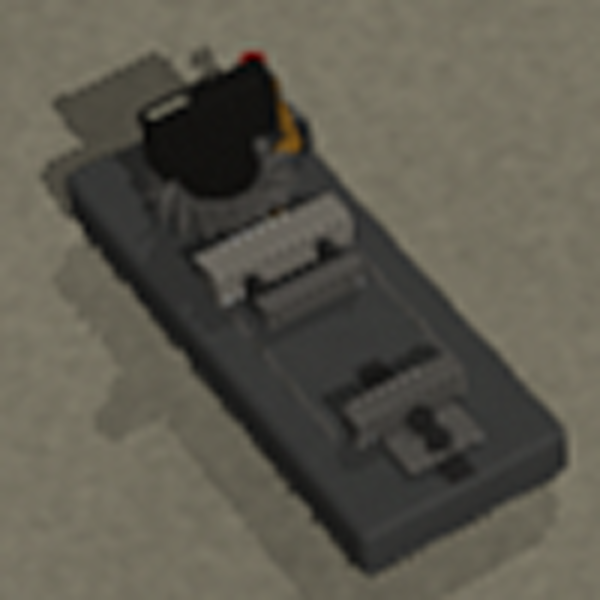

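View pics/c2.png

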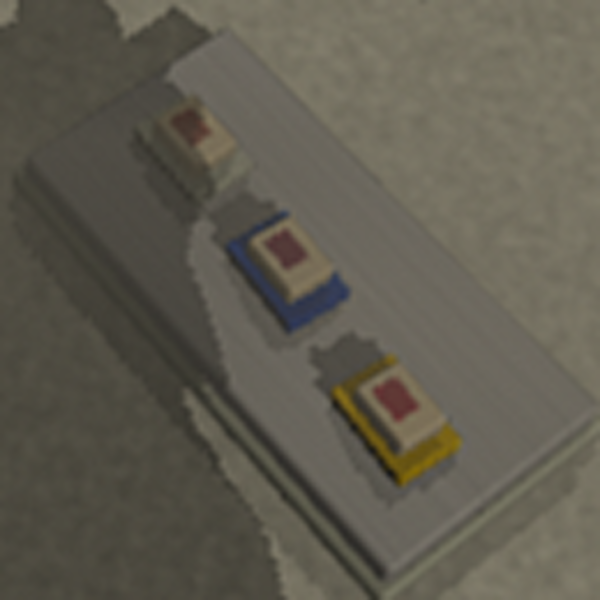

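```bash
python3 -c "
from h import *
c=dict(np.load('pics/scene.npz'));s=130/600
def q(L,ox,oy,s,z): 
    P=[pt(c,ox+x*s,oy+y*s,z) for x,y in L]
    for p in P: print(np.round(p,4))
    return P
P=q([(333,388),(403,475),(462,433),(392,357)],350,275,s,.032);print('mean',np.mean(P,0));d=P[1]-P[0];print(np.degrees(np.arctan2(d[1],d[0])))
d=P[2]-P[3];print(np.degrees(np.arctan2(d[1],d[0])))
P=q([(72,190),(368,558),(565,440)],230,155,1/6,.03);d=P[1]-P[0];print('clamp',np.degrees(np.arctan2(d[1],d[0])),(P[0]+P[2])/2)
P=q([(140,110),(265,60)],230,155,1/6,.084);d=P[1]-P[0];print('wing',np.degrees(np.arctan2(d[1],d[0])),np.mean(P,0))
w=dict(np.load('pics/wrist.npz'));print(np.round(w['world_from_camera'],3),w['K']);print(pt(w,320,240,0))
"
```

```text
[0.5492 0.3249 0.032 ]
[0.5518 0.3632 0.032 ]
[0.5241 0.3641 0.032 ]
[0.5238 0.3285 0.032 ]
mean [0.53721096 0.34515153 0.032     ]
86.19238454986953
89.50455335942907
[ 0.5899 -0.2044  0.03  ]
[0.5958 0.0013 0.03  ]
[ 0.5143 -0.0013  0.03  ]
clamp 88.35194890993347 [ 0.55209735 -0.1028877   0.03      ]
[ 0.5719 -0.1726  0.084 ]
[ 0.5235 -0.1682  0.084 ]
wing 174.80385026554302 [ 0.54769026 -0.1703899   0.084     ]
[[ 0.358  0.899  0.25   0.143]
 [ 0.934 -0.345 -0.098  0.559]
 [-0.002  0.268 -0.963  0.372]
 [ 0.     0.     0.     1.   ]] [[430.00806974   0.         319.08168262]
 [  0.         430.00806974 244.85991544]
 [  0.           0.           1.        ]]
[0.2350878  0.52402393 0.        ]
```

The yellow block is near (0.538,0.345) with yaw about -2°. The clamp origin is near (0.552,-0.103), with its axes close to the world's. I'll hover over the block with the tool y along world x.

Call:
{"fn": "step_arm", "kwargs": {
  "deltas": [
    [37,-21,0,0,0,-7.7,1],
    [37,-21,0,0,0,-7.7,1],
    [37,-21,0,0,0,-7.7,1],
    [37,-21,0,0,0,-7.7,1],
    [37,-21,0,0,0,-7.7,1]
  ],
  "newtons": 30
}}

```text
clock: 0.6
tcp_pos: [0.3923, 0.4307, 0.2309]
orientation: [-0.0, 0.499, 0.867, -0.0]
wrist_force: [0.6, 0.1, 0.0]
finger_gap: 0.0857
grip_force: 0.0
```

Call:
{"fn": "step_arm", "kwargs": {
  "deltas": [
    [37,-21,0,0,0,-7.7,1],
    [37,-21,0,0,0,-7.7,1],
    [37,-21,0,0,0,-7.7,1],
    [36,-23,0,0,0,-7.4,1],
    [0,0,-30,0,0,0,1]
  ]
}}

```text
clock: 1.1
tcp_pos: [0.5451, 0.3436, 0.204]
orientation: [0.002, 0.71, 0.704, 0.004]
wrist_force: [0.3, 1.3, 0.6]
finger_gap: 0.0855
grip_force: 0.0
```

Call:
{"fn": "step_arm", "kwargs": {
  "deltas": [
    [0,0,0,0,0,0,1],
    [0,0,0,0,0,0,1]
  ]
}}

```text
clock: 1.3
tcp_pos: [0.5371, 0.3454, 0.2004]
orientation: [-0.001, 0.707, 0.707, -0.002]
wrist_force: [0.2, -0.1, 0.2]
finger_gap: 0.0855
grip_force: 0.0
```

```bash
python3 -c "
from h import *
w=snap('wrist');s=get_state();print(s['tcp_pos'],s['orientation'],s['joint_pos'])
im=w['image'][:,:,::-1].copy()
h=cv2.cvtColor(im,cv2.COLOR_BGR2HSV);m=cv2.inRange(h,(20,140,70),(35,255,255))
cs=max(cv2.findContours(m,0,2)[0],key=cv2.contourArea);r=cv2.minAreaRect(cs);print(r)
B=np.array([pt(w,*p,.032) for p in cv2.boxPoints(r)]);print(np.round(B,4),B.mean(0))
cv2.imwrite('pics/w2.png',im)
"
```

```text
[0.5374271  0.3461277  0.20162408] [-2.19013374e-04  7.06819899e-01  7.07393386e-01 -4.24074733e-04] [4.46639257e-01 4.49796804e-01 1.74513016e-01 1.29645810e+00
 1.30894983e-04 2.01662449e+00]
((321.3965759277344, 222.24139404296875), (38.03483200073242, 53.398250579833984), 4.763641834259033)
[[0.5224 0.3234 0.032 ]
 [0.526  0.3635 0.032 ]
 [0.5535 0.3612 0.032 ]
 [0.5508 0.321  0.032 ]] [0.53817133 0.34226336 0.032     ]
```

View pics/w2.png

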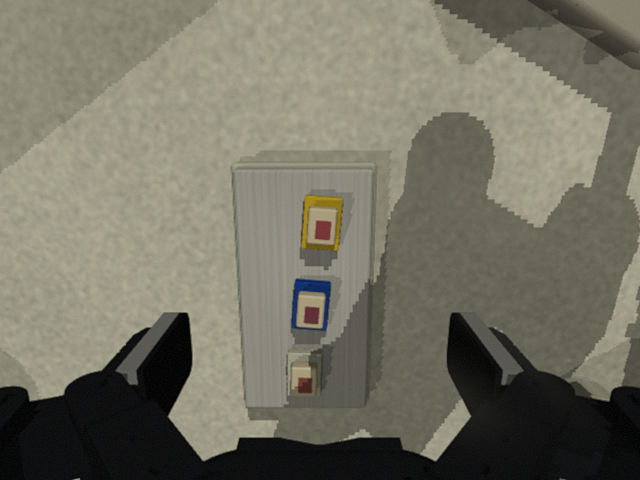

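The wrist view shows the yellow block at pixel (321,222), which puts it at (0.538,0.342) with yaw about -4°. The blue and white blocks are below it in the image, toward -y. I'll descend and grip.

Call:
{"fn": "step_arm", "kwargs": {
  "deltas": [
    [0,-4,-40,0,0,-4,0.6],
    [0,0,-45,0,0,0,0.6],
    [0,0,-40,0,0,0,0.6],
    [0,0,-30,0,0,0,0.6],
    [0,0,-12,0,0,0,0.6]
  ]
}}

```text
clock: 1.85
tcp_pos: [0.536, 0.3421, 0.0324]
orientation: [-0.001, 0.731, 0.683, -0.002]
wrist_force: [-0.2, -1.4, 0.4]
finger_gap: 0.0686
grip_force: 0.0
```

Call:
{"fn": "step_arm", "kwargs": {
  "deltas": [
    [0,0,0,0,0,0,0.6],
    [0,0,0,0,0,0,0.6]
  ]
}}

```text
clock: 2.05
tcp_pos: [0.5392, 0.3429, 0.0364]
orientation: [0.0, 0.731, 0.682, 0.001]
wrist_force: [0.7, -0.5, 1.1]
finger_gap: 0.0681
grip_force: 0.0
```

Call:
{"fn": "step_arm", "kwargs": {
  "deltas": [
    [0,0,-8,0,0,0,0.6],
    [0,0,0,0,0,0,-0.1],
    [0,0,0,0,0,0,-1],
    [0,0,0,0,0,0,-1],
    [0,0,0,0,0,0,-1]
  ]
}}

```text
clock: 2.55
tcp_pos: [0.5387, 0.3419, 0.0271]
orientation: [0.0, 0.731, 0.682, 0.001]
wrist_force: [0.5, -1.7, 2.7]
finger_gap: 0.0266
grip_force: 29.8
```

Call:
{"fn": "step_arm", "kwargs": {
  "deltas": [
    [0,0,0,0,0,0,-1],
    [0,0,0,0,0,0,-1],
    [0,0,0,0,0,0,-1]
  ]
}}

```text
clock: 2.85
tcp_pos: [0.5388, 0.3419, 0.0271]
orientation: [0.0, 0.731, 0.682, 0.001]
wrist_force: [-0.6, -1.4, 5.1]
finger_gap: 0.0268
grip_force: 30.1
```

Call:
{"fn": "step_arm", "kwargs": {
  "deltas": [
    [0,0,25,0,0,0,-1],
    [0,0,45,0,0,0,-1],
    [0,-10,45,0,0,0,-1],
    [0,-32,30,0,0,0,-1],
    [2,-43,15,0,0,0,-1]
  ]
}}

```text
clock: 3.35
tcp_pos: [0.5413, 0.2578, 0.1895]
orientation: [0.001, 0.73, 0.683, 0.002]
wrist_force: [1.5, -1.3, -0.5]
finger_gap: 0.027
grip_force: 29.7
```

Call:
{"fn": "step_arm", "kwargs": {
  "deltas": [
    [2,-45,7,0,0,0,-1],
    [2,-45,7,0,0,0,-1],
    [2,-45,0,0,0,0,-1],
    [2,-45,0,0,0,0,-1],
    [2,-45,0,0,0,0,-1]
  ]
}}

```text
clock: 3.85
tcp_pos: [0.5498, 0.0301, 0.2]
orientation: [-0.0, 0.731, 0.682, -0.0]
wrist_force: [0.9, -0.6, -0.3]
finger_gap: 0.027
grip_force: 29.7
```

Call:
{"fn": "step_arm", "kwargs": {
  "deltas": [
    [2,-45,0,0,0,0,-1],
    [0,-40,0,0,0,0,-1],
    [0,-27,0,0,0,0,-1],
    [0,0,0,0,0,0,-1],
    [0,0,0,0,0,0,-1]
  ]
}}

```text
clock: 4.35
tcp_pos: [0.5518, -0.0806, 0.1998]
orientation: [-0.001, 0.732, 0.681, -0.0]
wrist_force: [0.1, -0.4, -0.8]
finger_gap: 0.0269
grip_force: 29.7
```

```bash
python3 -c "
from h import *
w=snap('wrist');s=get_state();print(s['tcp_pos'],s['orientation'],s['finger_gap'],s['wrist_force'])
cv2.imwrite('pics/w3.png',w['image'][:,:,::-1])
"
```

```text
[ 0.55187711 -0.07981335  0.19990937] [-5.48588751e-04  7.31536741e-01  6.81801798e-01 -6.00443150e-05] 0.027089727462346107 [ 0.80873799 -0.08169796 -0.05110202]
```

View pics/w3.png

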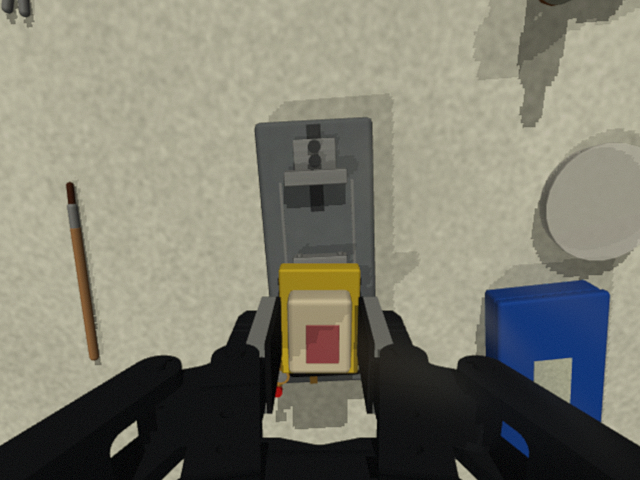

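The wrist view shows the held block square between the fingers, with the cassette spanning x 280–358 and its front edge at row 265. The far corners of the clamp are at (257,125) and (371,119), its right edge is near (374,260), and the stop jaw bar runs x 285–346.

```bash
python3 -c "
from h import *
w=dict(np.load('pics/wrist.npz'))
for n,z,L in [('clamp',.03,[(256,124),(372,118),(374,260),(266,260)]),('stopface',.043,[(285,184),(346,184)]),('slot bar',.043,[(314,127),(316,200)]),('jawtop',.042,[(294,258),(346,257)]),('block',.206,[(281,265),(359,265),(283,372),(358,374)])]:
  print(n,[np.round(pt(w,*p,z)[:2],4).tolist() for p in L])
im=w['image'][100:300,230:400,::-1];cv2.imwrite('pics/w3c.png',cv2.resize(im,None,fx=3,fy=3,interpolation=cv2.INTER_CUBIC))
"
```

```text
clamp [[0.5126, -0.0104], [0.5934, -0.0122], [0.591, -0.1156], [0.5092, -0.1098]]
stopface [[0.5301, -0.0518], [0.5722, -0.0548]]
slot bar [[0.553, -0.0152], [0.5507, -0.0645]]
jawtop [[0.5316, -0.106], [0.5694, -0.108]]
block [[0.5408, -0.0579], [0.5666, -0.0597], [0.5377, -0.0978], [0.5643, -0.1005]]
```

View pics/w3c.png

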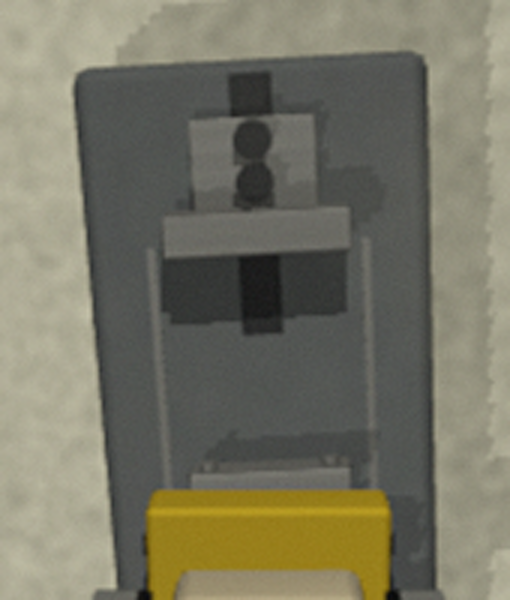

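```bash
python3 -c "
from h import *
for n,w in(('wrist',dict(np.load('pics/wrist.npz'))),('scene',dict(np.load('pics/scene.npz')))):
  K=w['K'];T=w['world_from_camera'];Z=w['z_map'];v,u=np.mgrid[:480,:640]
  P=np.stack([(u-K[0,2])/K[0,0]*Z,(v-K[1,2])/K[1,1]*Z,Z],-1).reshape(-1,3)@T[:3,:3].T+T[:3,3]
  P=P[(Z.ravel()>0)&(P[:,2]>.025)&(P[:,2]<.036)&(abs(P[:,0]-.55)<.06)&(abs(P[:,1]+.1)<.15)]
  print(n,len(P),np.median(P[:,2]),np.percentile(P,[0.5,99.5],axis=0)[:,:2],cv2.minAreaRect(P[:,:2].astype(np.float32)))
  for y in(-.08,-.06,-.04,-.02):
    q=P[abs(P[:,1]-y)<.006];print(y,np.round(np.percentile(q[:,0],[1,99]),4))
"
```

```text
wrist 15796 0.02881528465531369 [[ 0.50958652 -0.21685551]
 [ 0.59264288 -0.01046877]] ((0.5502490997314453, -0.11473015695810318), (0.20974032580852509, 0.08386458456516266), 88.8794174194336)
-0.08 [0.5102 0.5917]
-0.06 [0.5107 0.592 ]
-0.04 [0.5109 0.5926]
-0.02 [0.5115 0.5927]
scene 1998 0.02880464837763741 [[ 0.50929822 -0.21201137]
 [ 0.59206743 -0.00503172]] ((0.5499008893966675, -0.1084621325135231), (0.21104881167411804, 0.08423525094985962), 88.82466125488281)
-0.08 [0.5105 0.5913]
-0.06 [0.5108 0.5912]
-0.04 [0.5103 0.5923]
-0.02 [0.5124 0.5922]
```

Call:
{"fn": "step_arm", "kwargs": {
  "deltas": [
    [-1,0,-45,0,0,2.9,-1],
    [0,0,-45,0,0,0,-1],
    [0,0,-35,0,0,0,-1],
    [0,0,0,0,0,0,-1],
    [0,0,0,0,0,0,-1]
  ]
}}

```text
clock: 4.9
tcp_pos: [0.5509, -0.0789, 0.0755]
orientation: [-0.001, 0.713, 0.701, -0.0]
wrist_force: [0.4, 0.7, -0.8]
finger_gap: 0.0272
grip_force: 29.7
```

```bash
python3 -c "
from h import *
w=snap('wrist');s=get_state();print(s['tcp_pos'],s['orientation'],s['finger_gap'],s['wrist_force'])
im=w['image'][:,:,::-1];cv2.imwrite('pics/w4.png',im)
w=snap('side');cv2.imwrite('pics/s4.png',w['image'][:,:,::-1])
"
```

```text
[ 0.55229777 -0.07955585  0.07691836] [7.64280505e-04 7.13442988e-01 7.00712687e-01 4.99386691e-04] 0.026808546033201448 [-0.69410786 -0.63913531 -0.02805223]
```

View pics/w4.png

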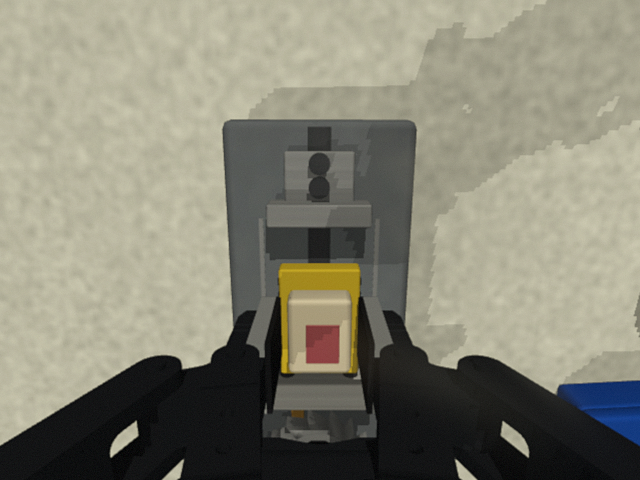

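The wrist view shows the block centred over the clamp, with the stop jaw's front top edge at row 227 (x 267–371). The sprung jaw is visible at rows 378–410 behind the block.

```bash
python3 -c "
from h import *
w=dict(np.load('pics/wrist.npz'))
for n,z,L in [('stop',.043,[(267,227),(371,227)]),('jaw front',.042,[(280,379),(355,379)]),('jaw back',.042,[(275,410),(366,410)]),('block far',.083,[(281,266),(359,266)]),('block near',.083,[(282,374),(357,374)]),('clampend',.03,[(223,122),(416,122)])]:
  print(n,[np.round(pt(w,*p,z)[:2],4).tolist() for p in L])
K=w['K'];T=w['world_from_camera'];Z=w['z_map'];v,u=np.mgrid[:480,:640]
P=np.stack([(u-K[0,2])/K[0,0]*Z,(v-K[1,2])/K[1,1]*Z,Z],-1).reshape(-1,3)@T[:3,:3].T+T[:3,3]
for v in list(range(195,275,4))+list(range(360,425,3)): print(v,np.round(P.reshape(480,640,3)[v,300 if v>350 else 295],4)[1:],end=' ')
"
```

```text
stop [[0.5297, -0.0529], [0.5729, -0.0536]]
jaw front [[0.532, -0.1253], [0.5667, -0.1259]]
jaw back [[0.5289, -0.142], [0.5719, -0.1427]]
block far [[0.5388, -0.0568], [0.5644, -0.0572]]
block near [[0.5375, -0.0969], [0.564, -0.0974]]
clampend [[0.5118, -0.0105], [0.5925, -0.0119]]
195 [-0.0413  0.033 ] 199 [-0.0432  0.0318] 203 [-0.0436  0.0396] 207 [-0.0447  0.0428] 211 [-0.0464  0.0425] 215 [-0.0481  0.0423] 219 [-0.05    0.0415] 223 [-0.0515  0.0423] 227 [-0.0538  0.0398] 231 [-0.0583  0.0287] 235 [-0.0602  0.0285] 239 [-0.0622  0.0281] 243 [-0.0639  0.0286] 247 [-0.0657  0.0289] 251 [-0.0681  0.0273] 255 [-0.0697  0.0284] 259 [-0.0716  0.0284] 263 [-0.0595  0.0718] 267 [-0.0592  0.077 ] 271 [-0.0597  0.0798] 360 [-0.0873  0.09  ] 363 [-0.0871  0.0923] 366 [-0.0895  0.0901] 369 [-0.0907  0.09  ] 372 [-0.0917  0.0903] 375 [-0.1258  0.0382] 378 [-0.1268  0.0391] 381 [-0.1267  0.0417] 384 [-0.127   0.0437] 387 [-0.1281  0.0445] 390 [-0.1291  0.0453] 393 [-0.1312  0.0445] 396 [-0.1329  0.0443] 399 [-0.1345  0.0444] 402 [-0.1368  0.0434] 405 [-0.138   0.0439] 408 [-0.1397  0.0439] 411 [-0.148   0.0349] 414 [-0.1499  0.0346] 417 [-0.1505  0.0361] 420 [-0.1524  0.0359] 423 [-0.1504  0.0407]
```

The block centre is about 3 mm too close to the stop, so I'll shift -3 mm in y and lower.

Call:
{"fn": "step_arm", "kwargs": {
  "deltas": [
    [0,-3,-25,0,0,0,-1],
    [0,0,-10,0,0,0,-1],
    [0,0,-5,0,0,0,-1],
    [0,0,-1,0,0,0,-1],
    [0,0,0,0,0,0,-1]
  ]
}}

```text
clock: 5.5
tcp_pos: [0.5517, -0.0833, 0.035]
orientation: [0.0, 0.714, 0.7, 0.0]
wrist_force: [0.4, -1.3, -1.0]
finger_gap: 0.0263
grip_force: 29.7
```

Call:
{"fn": "step_arm", "kwargs": {
  "deltas": [
    [0,0,-1,0,0,0,-1],
    [0,0,-1,0,0,0,-1],
    [0,0,0,0,0,0,-1]
  ]
}}

```text
clock: 5.8
tcp_pos: [0.5518, -0.0833, 0.033]
orientation: [0.001, 0.714, 0.7, 0.0]
wrist_force: [-0.5, 0.3, 3.7]
finger_gap: 0.0266
grip_force: 30.1
```

Contact with the bed is light at 3.7 N. I'll release, rise and check.

Call:
{"fn": "step_arm", "kwargs": {
  "deltas": [
    [0,0,0,0,0,0,-0.1],
    [0,0,0,0,0,0,0.1],
    [0,0,0,0,0,0,0.1],
    [0,0,20,0,0,0,0.1],
    [0,0,45,0,0,0,0.6]
  ]
}}

```text
clock: 6.3
tcp_pos: [0.5479, -0.0823, 0.0941]
orientation: [-0.004, 0.714, 0.7, -0.002]
wrist_force: [0.8, 0.1, 0.1]
finger_gap: 0.0601
grip_force: 0.0
```

Call:
{"fn": "step_arm", "kwargs": {
  "deltas": [
    [0,0,45,0,0,0,0.6],
    [0,0,10,0,0,0,0.6],
    [0,0,0,0,0,0,0.6],
    [0,0,0,0,0,0,0.6]
  ]
}}

```text
clock: 6.7
tcp_pos: [0.5506, -0.083, 0.1512]
orientation: [-0.001, 0.714, 0.7, -0.0]
wrist_force: [-0.8, -0.7, -0.6]
finger_gap: 0.0684
grip_force: 0.0
```

```bash
python3 -c "
from h import *
w=snap('wrist');s=get_state();print(s['clock'],s['tcp_pos'],s['orientation'],s['joint_pos'])
im=w['image'][:,:,::-1];cv2.imwrite('pics/w5.png',im)
"
```

```text
6.75 [ 0.55004838 -0.0828861   0.15045508] [-0.00130813  0.71397296  0.70017168 -0.00072156] [-2.93877442e-01  3.16056697e-01 -1.51328521e-01  1.10639896e+00
 -8.32949721e-06  1.29643719e+00]
```

View pics/w5.png

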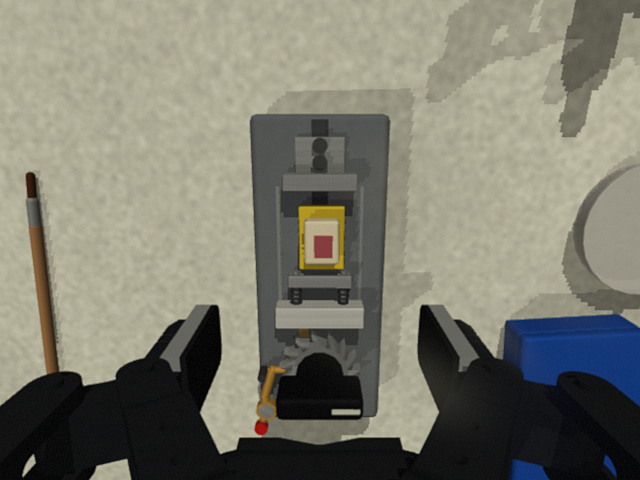

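The block lies flat between the jaws at pixels x 300–344, rows 206–270. The jaw face is at row 275 and the stop at row 190. The wing knob is around (320,405), lying along x, and the pawl at (268,400).

```bash
python3 -c "
from h import *
for n in('wrist','scene'):
  w=dict(np.load(f'pics/{n}.npz'))
  K=w['K'];T=w['world_from_camera'];Z=w['z_map'];v,u=np.mgrid[:480,:640]
  P=np.stack([(u-K[0,2])/K[0,0]*Z,(v-K[1,2])/K[1,1]*Z,Z],-1).reshape(-1,3)@T[:3,:3].T+T[:3,3]
  Q=P[(Z.ravel()>0)&(P[:,2]>.0785)&(P[:,2]<.09)&(abs(P[:,0]-.55)<.035)&(abs(P[:,1]+.17)<.03)]
  print(n,len(Q),np.median(Q[:,2]),np.percentile(Q,[1,99],axis=0)[:,:2],cv2.minAreaRect(Q[:,:2].astype(np.float32)))
w=dict(np.load('pics/wrist.npz'))
for n,z,L in [('stop',.043,[(283,190),(357,190)]),('jaw',.042,[(289,276),(351,276)]),('block',.038,[(300,207),(344,207),(300,269),(344,269)]),('wingtop',.084,[(278,404),(361,403),(279,418),(361,417)])]:
  print(n,[np.round(pt(w,*p,z)[:2],4).tolist() for p in L])
"
```

```text
wrist 1995 0.08246034018366424 [[ 0.52489598 -0.1790786 ]
 [ 0.5731832  -0.16513157]] ((0.5489588975906372, -0.17221300303936005), (0.014921731315553188, 0.04997585341334343), 88.52566528320312)
scene 129 0.08249333320712438 [[ 0.52513454 -0.17520629]
 [ 0.5727748  -0.16043534]] ((0.548928439617157, -0.1677880734205246), (0.014957086183130741, 0.0500473715364933), 89.47531127929688)
stop [[0.53, -0.0526], [0.5731, -0.0534]]
jaw [[0.5314, -0.106], [0.5697, -0.1067]]
block [[0.5393, -0.0637], [0.5657, -0.0642], [0.5381, -0.1029], [0.5656, -0.1034]]
wingtop [[0.5258, -0.167], [0.5724, -0.1672], [0.5259, -0.1762], [0.5724, -0.1764]]
```

Call:
{"fn": "step_arm", "kwargs": {
  "deltas": [
    [-1,-18,0,0,0,8.2,0],
    [-1,-18,0,0,0,8.2,0],
    [0,-18,0,0,0,8.2,0],
    [0,-18,0,0,0,8.2,0],
    [0,-17,0,0,0,8.2,0]
  ]
}}

```text
clock: 7.25
tcp_pos: [0.5479, -0.1724, 0.1498]
orientation: [-0.002, 0.421, 0.907, 0.0]
wrist_force: [-0.1, 0.3, 0.5]
finger_gap: 0.0426
grip_force: 0.0
```

Call:
{"fn": "step_arm", "kwargs": {
  "deltas": [
    [0,0,0,0,0,8.2,0],
    [0,0,0,0,0,8.2,0],
    [0,0,0,0,0,8.2,0],
    [0,0,0,0,0,8.2,0],
    [0,0,0,0,0,8.2,0]
  ]
}}

```text
clock: 7.75
tcp_pos: [0.5479, -0.1717, 0.1497]
orientation: [-0.002, 0.077, 0.997, 0.001]
wrist_force: [-0.2, 0.5, 0.4]
finger_gap: 0.0425
grip_force: 0.0
```

Call:
{"fn": "step_arm", "kwargs": {
  "deltas": [
    [0,0,0,0,0,8,0],
    [0,0,-40,0,0,0,0],
    [0,0,0,0,0,0,0],
    [0,0,0,0,0,0,0],
    [0,0,0,0,0,0,0]
  ]
}}

```text
clock: 8.25
tcp_pos: [0.5494, -0.1723, 0.1127]
orientation: [-0.0, 0.01, 1.0, 0.0]
wrist_force: [0.5, -0.0, 0.0]
finger_gap: 0.0426
grip_force: 0.0
```

```bash
cat > st.py <<'E'
from h import *
s=get_state();o=s['orientation'];R=[2*np.degrees(np.arctan2(o[2],o[1]))]
print(round(s['clock'],2),'pos',np.round(s['tcp_pos'],4),'yaw_x',np.round(R,2),'F',np.round(s['wrist_force'],1),'T',np.round(s['ft_torque'],3),'j6',np.round(s['joint_pos'][5],4),'tau6',np.round(s['tau'][5],4),'gap',round(float(s['finger_gap']),4),s['grip_force'])
E
python3 st.py
```

```text
8.25 pos [ 0.5494 -0.1723  0.1127] yaw_x [178.87] F [ 0.5 -0.   0. ] T [ 0.02   0.001 -0.01 ] j6 -0.4237 tau6 0.002 gap 0.0426 0.0
```

Call:
{"fn": "step_arm", "kwargs": {
  "deltas": [
    [0,0,-30,0,0,0,0],
    [0,0,-18,0,0,0,0],
    [0,0,-5,0,0,0,0],
    [0,0,0,0,0,0,0],
    [0,0,0,0,0,0,-0.4]
  ],
  "newtons": 50
}}

```text
clock: 8.75
tcp_pos: [0.5502, -0.1726, 0.0608]
orientation: [0.001, 0.01, 1.0, -0.0]
wrist_force: [-0.6, -0.3, -0.0]
finger_gap: 0.0296
grip_force: 0.0
```

Call:
{"fn": "step_arm", "kwargs": {
  "deltas": [
    [0,0,0,0,0,0,-0.6],
    [0,0,0,0,0,0,-0.8],
    [0,0,0,0,0,0,-1],
    [0,0,0,0,0,0,-1],
    [0,0,0,0,0,0,-1]
  ]
}}

```text
clock: 9.25
tcp_pos: [0.5503, -0.1716, 0.061]
orientation: [0.001, 0.009, 1.0, 0.0]
wrist_force: [-0.5, 3.9, 4.5]
finger_gap: 0.0132
grip_force: 49.5
```

```bash
python3 st.py
```

```text
9.25 pos [ 0.5503 -0.1716  0.061 ] yaw_x [178.92] F [-0.5  3.9  4.5] T [ 0.77   0.03  -0.083] j6 -0.4237 tau6 -0.0616 gap 0.0132 49.451894760131836
```

Call:
{"fn": "step_arm", "kwargs": {
  "deltas": [
    [0,0,0,0,0,-6,-1],
    [0,0,0,0,0,-6,-1],
    [0,0,0,0,0,0,-1]
  ]
}}

```text
clock: 9.55
tcp_pos: [0.5503, -0.172, 0.061]
orientation: [0.001, 0.115, 0.993, 0.0]
wrist_force: [-0.1, 4.2, 6.2]
finger_gap: 0.0133
grip_force: 49.4
```

```bash
python3 st.py
```

```text
9.55 pos [ 0.5503 -0.172   0.061 ] yaw_x [166.79] F [-0.1  4.2  6.2] T [ 0.562  0.054 -0.009] j6 -0.2121 tau6 0.6204 gap 0.0133 49.40519392490387
```

Call:
{"fn": "step_arm", "kwargs": {
  "deltas": [
    [0,0,0,0,0,-6,-1],
    [0,0,0,0,0,-4,-1],
    [0,0,0,0,0,0,-1]
  ]
}}

```text
clock: 9.85
tcp_pos: [0.5502, -0.1722, 0.061]
orientation: [0.001, 0.201, 0.98, 0.0]
wrist_force: [-0.8, 2.9, 5.4]
finger_gap: 0.0134
grip_force: 49.4
```

```bash
python3 st.py
```

```text
9.85 pos [ 0.5502 -0.1722  0.061 ] yaw_x [156.82] F [-0.8  2.9  5.4] T [ 0.38   0.156 -0.047] j6 -0.0383 tau6 0.3485 gap 0.0134 49.42965388298035
```

Call:
{"fn": "step_arm", "kwargs": {
  "deltas": [
    [0,0,0,0,0,-3.5,-1],
    [0,0,0,0,0,0,-1],
    [0,0,0,0,0,0,-1]
  ]
}}

```text
clock: 10.15
tcp_pos: [0.5501, -0.1723, 0.061]
orientation: [0.001, 0.23, 0.973, 0.0]
wrist_force: [-1.1, 2.3, 6.0]
finger_gap: 0.0132
grip_force: 49.4
```

```bash
python3 st.py
```

```text
10.15 pos [ 0.5501 -0.1723  0.061 ] yaw_x [153.4] F [-1.1  2.3  6. ] T [ 0.332  0.134 -0.004] j6 0.0213 tau6 0.0024 gap 0.0132 49.431220293045044
```

```bash
cat > meas.py <<'E'
from h import *
T=[];C=[]
for i in range(8):
    n='side' if i%2 else 'scene'
    c=read_camera(n);s=get_state();T.append(np.r_[s['wrist_force'],s['ft_torque']])
    h=cv2.cvtColor(c['image'],cv2.COLOR_RGB2HSV);m=cv2.inRange(h,(20,130,60),(36,255,255))
    k,l,st,ce=cv2.connectedComponentsWithStats(m)
    if i<2: print(n,[(st[j][4],np.round(ce[j],2).tolist(),np.round(pt(c,*ce[j],.034),4).tolist()) for j in range(1,k) if st[j][4]>15])
    if i==1: cv2.imwrite(f"pics/side_{s['clock']:.2f}.png",c['image'][:,:,::-1])
T=np.array(T);o=s['orientation']
print(round(s['clock'],2),'F,T',np.round(T.mean(0),3),'sd',np.round(T.std(0),3),'yaw',round(2*np.degrees(np.arctan2(o[2],o[1])),2),'xy',np.round(s['tcp_pos'],4))
E
python3 meas.py
```

```text
scene [(np.int32(90), [288.48, 214.39], [0.5538, -0.0729, 0.034])]
side []
10.55 F,T [-0.577  2.378  5.702  0.348  0.197 -0.011] sd [0.412 0.288 0.642 0.017 0.022 0.039] yaw 153.4 xy [ 0.5501 -0.1723  0.061 ]
```

Call:
{"fn": "step_arm", "kwargs": {
  "deltas": [
    [0,0,0,0,0,-6,-1],
    [0,0,0,0,0,-6,-1],
    [0,0,0,0,0,-6,-1],
    [0,0,0,0,0,-4,-1],
    [0,0,0,0,0,0,-1]
  ]
}}

```text
clock: 11.05
tcp_pos: [0.5498, -0.1726, 0.061]
orientation: [0.001, 0.412, 0.911, -0.0]
wrist_force: [-1.7, -0.1, 5.5]
finger_gap: 0.0131
grip_force: 49.5
```

```bash
python3 meas.py
```

```text
scene [(np.int32(79), [288.8, 214.77], [0.5538, -0.0716, 0.034])]
side []
11.45 F,T [-1.805  0.516  5.499  0.092  0.438 -0.014] sd [0.492 0.529 0.415 0.029 0.032 0.034] yaw 131.38 xy [ 0.5498 -0.1727  0.061 ]
```

Call:
{"fn": "step_arm", "kwargs": {
  "deltas": [
    [0,0,0,0,0,-2,-1],
    [0,0,0,0,0,0,-1],
    [0,0,0,0,0,0,-1]
  ]
}}

```text
clock: 11.75
tcp_pos: [0.5498, -0.1727, 0.061]
orientation: [0.001, 0.428, 0.904, -0.0]
wrist_force: [-1.7, 1.4, 5.9]
finger_gap: 0.0133
grip_force: 49.5
```

```bash
python3 meas.py
```

```text
scene [(np.int32(75), [288.53, 214.81], [0.5543, -0.0718, 0.034])]
side []
12.15 F,T [-1.936  1.095  6.344  0.076  0.472 -0.008] sd [0.595 0.437 0.441 0.024 0.02  0.021] yaw 129.38 xy [ 0.5497 -0.1727  0.061 ]
```

Call:
{"fn": "step_arm", "kwargs": {
  "deltas": [
    [0,0,0,0,0,-6,-1],
    [0,0,0,0,0,-6,-1],
    [0,0,0,0,0,-6,-1],
    [0,0,0,0,0,-4,-1],
    [0,0,0,0,0,0,-1]
  ]
}}

```text
clock: 12.65
tcp_pos: [0.5493, -0.1729, 0.061]
orientation: [0.001, 0.593, 0.805, -0.001]
wrist_force: [-3.8, 0.4, 6.6]
finger_gap: 0.0132
grip_force: 49.6
```

```bash
python3 meas.py
```

```text
scene [(np.int32(66), [288.29, 215.18], [0.5553, -0.0713, 0.034])]
side [(np.int32(20), [312.95, 346.2], [0.5184, -0.1709, 0.034])]
13.05 F,T [-2.933 -0.272  6.871 -0.071  0.756 -0.013] sd [0.589 0.491 0.42  0.025 0.028 0.029] yaw 107.36 xy [ 0.5493 -0.1729  0.061 ]
```

Call:
{"fn": "step_arm", "kwargs": {
  "deltas": [
    [0,0,0,0,0,-2,-1],
    [0,0,0,0,0,0,-1],
    [0,0,0,0,0,0,-1]
  ]
}}

```text
clock: 13.35
tcp_pos: [0.5492, -0.1729, 0.061]
orientation: [0.001, 0.606, 0.795, -0.001]
wrist_force: [-2.9, -0.1, 7.2]
finger_gap: 0.0131
grip_force: 49.6
```

```bash
sed -i 's/if i==1: cv2/if i<2: cv2/; s#pics/side_#pics/{n}_#' meas.py; python3 meas.py
```

```text
scene [(np.int32(65), [288.31, 215.32], [0.5555, -0.0709, 0.034])]
side [(np.int32(16), [310.38, 350.88], [0.5136, -0.1797, 0.034])]
13.75 F,T [-3.276e+00 -2.500e-01  7.108e+00 -7.700e-02  7.630e-01 -3.000e-03] sd [0.589 0.334 0.38  0.029 0.028 0.035] yaw 105.36 xy [ 0.5493 -0.1729  0.061 ]
```

Call:
{"fn": "step_arm", "kwargs": {
  "deltas": [
    [0,0,0,0,0,-6,-1],
    [0,0,0,0,0,-6,-1],
    [0,0,0,0,0,-6,-1],
    [0,0,0,0,0,-4,-1],
    [0,0,0,0,0,0,-1]
  ]
}}

```text
clock: 14.25
tcp_pos: [0.5487, -0.1729, 0.0609]
orientation: [0.001, 0.747, 0.664, -0.001]
wrist_force: [-4.4, -0.4, 8.8]
finger_gap: 0.0131
grip_force: 49.8
```

```bash
python3 meas.py
```

```text
scene [(np.int32(41), [285.44, 215.41], [0.5604, -0.0742, 0.034])]
side []
14.65 F,T [-4.386 -0.276  8.316 -0.105  1.096  0.026] sd [0.257 0.547 0.566 0.027 0.026 0.028] yaw 83.36 xy [ 0.5487 -0.1729  0.061 ]
```

Call:
{"fn": "step_arm", "kwargs": {
  "deltas": [
    [0,0,0,0,0,-2,-1],
    [0,0,0,0,0,0,-1],
    [0,0,0,0,0,0,-1]
  ]
}}

```text
clock: 14.95
tcp_pos: [0.5487, -0.1729, 0.0609]
orientation: [0.001, 0.758, 0.652, -0.001]
wrist_force: [-4.5, -0.9, 8.0]
finger_gap: 0.0128
grip_force: 49.8
```

```bash
python3 meas.py; ls pics | tail -30; python3 -c "
import cv2,glob
f=sorted(glob.glob('pics/scene_1*.png'))[-1];print(f)
cv2.imwrite('pics/c3.png',cv2.resize(cv2.imread(f)[150:260,225:335],None,fx=5,fy=5,interpolation=2))"
```

```text
scene [(np.int32(41), [285.44, 215.41], [0.5604, -0.0742, 0.034])]
side [(np.int32(18), [311.28, 348.33], [0.5154, -0.1748, 0.034])]
15.35 F,T [-4.943e+00 -4.920e-01  8.327e+00 -9.100e-02  1.125e+00 -1.000e-03] sd [0.284 0.336 0.469 0.019 0.03  0.014] yaw 81.36 xy [ 0.5487 -0.1729  0.0609]
c1.png
c2.png
s4.png
scene.npz
scene_0.05.png
scene_13.40.png
scene_14.30.png
scene_15.00.png
side.npz
side_10.25.png
side_11.15.png
side_11.85.png
side_12.75.png
side_13.45.png
side_14.35.png
side_15.05.png
side_5.00.png
w2.png
w3.png
w3c.png
w4.png
w5.png
wrist.npz
wrist_0.10.png
wrist_1.35.png
wrist_4.40.png
wrist_4.95.png
wrist_6.75.png
pics/scene_15.00.png
```

Call:
{"fn": "step_arm", "kwargs": {
  "deltas": [
    [0,0,0,0,0,-6,-1],
    [0,0,0,0,0,-6,-1],
    [0,0,0,0,0,0,-1]
  ]
}}

```text
clock: 15.65
tcp_pos: [0.5484, -0.1728, 0.0609]
orientation: [0.001, 0.823, 0.568, -0.001]
wrist_force: [-5.5, 0.4, 8.1]
finger_gap: 0.0129
grip_force: 50.0
```

```bash
python3 meas.py
```

```text
scene [(np.int32(35), [284.89, 215.4], [0.5613, -0.0749, 0.034])]
side []
16.05 F,T [-5.459 -0.1    8.991 -0.04   1.276  0.092] sd [0.383 0.783 0.545 0.026 0.053 0.028] yaw 69.36 xy [ 0.5484 -0.1729  0.0609]
```

Call:
{"fn": "step_arm", "kwargs": {
  "deltas": [
    [0,0,0,0,0,-5,-1],
    [0,0,0,0,0,-5,-1],
    [0,0,0,0,0,0,-1]
  ]
}}

```text
clock: 16.35
tcp_pos: [0.5482, -0.1727, 0.0609]
orientation: [0.0, 0.869, 0.494, -0.001]
wrist_force: [-6.1, 1.2, 9.1]
finger_gap: 0.0131
grip_force: 50.0
```

```bash
python3 meas.py
```

```text
scene [(np.int32(47), [287.79, 215.49], [0.5566, -0.0712, 0.034])]
side []
16.75 F,T [-6.229 -0.077  9.697  0.015  1.379  0.088] sd [0.407 0.515 0.403 0.027 0.025 0.023] yaw 59.36 xy [ 0.5482 -0.1728  0.0609]
```

Torque rises from about 0.03 N m near click 4 to about 0.10 N m within click 5, so the jaw reached the stop at about 12–13 mm of travel. Click 4 is the holding click, so I finish click 5 and let go.

Call:
{"fn": "step_arm", "kwargs": {
  "deltas": [
    [0,0,0,0,0,-2,-1],
    [0,0,0,0,0,0,-1],
    [0,0,0,0,0,0,-1]
  ]
}}

```text
clock: 17.05
tcp_pos: [0.5481, -0.1727, 0.0609]
orientation: [0.0, 0.877, 0.48, -0.001]
wrist_force: [-7.0, -0.5, 10.0]
finger_gap: 0.0129
grip_force: 50.0
```

```bash
python3 meas.py
```

```text
scene [(np.int32(37), [285.65, 215.7], [0.5605, -0.0733, 0.034])]
side []
17.45 F,T [-6.256  0.05   9.45   0.031  1.397  0.099] sd [0.576 0.661 0.285 0.023 0.022 0.022] yaw 57.37 xy [ 0.5481 -0.1727  0.061 ]
```

Call:
{"fn": "step_arm", "kwargs": {
  "deltas": [
    [0,0,0,0,0,-1.5,-1],
    [0,0,0,0,0,0,-1],
    [0,0,0,0,0,1,-1],
    [0,0,0,0,0,1,-1],
    [0,0,0,0,0,0.3,-1]
  ]
}}

```text
clock: 17.95
tcp_pos: [0.5482, -0.1727, 0.061]
orientation: [0.0, 0.874, 0.486, -0.001]
wrist_force: [-6.0, 0.0, 10.4]
finger_gap: 0.0133
grip_force: 50.1
```

```bash
python3 meas.py
```

```text
scene [(np.int32(37), [285.3, 215.54], [0.5608, -0.0741, 0.034])]
side []
18.35 F,T [-6.025 -0.126  9.675  0.025  1.408  0.119] sd [0.5   0.461 0.354 0.033 0.032 0.037] yaw 58.17 xy [ 0.5481 -0.1727  0.0609]
```

Call:
{"fn": "step_arm", "kwargs": {
  "deltas": [
    [0,0,0,0,0,0,-0.4],
    [0,0,0,0,0,0,0],
    [0,0,0,0,0,0,0],
    [0,0,20,0,0,0,0],
    [0,0,45,0,0,0,0]
  ]
}}

```text
clock: 18.85
tcp_pos: [0.5465, -0.1709, 0.121]
orientation: [-0.003, 0.874, 0.486, -0.002]
wrist_force: [0.6, -0.5, -0.2]
finger_gap: 0.0428
grip_force: 0.0
```

Call:
{"fn": "step_arm", "kwargs": {
  "deltas": [
    [0,20,40,0,0,8,0],
    [0,20,20,0,0,8,0],
    [0,25,0,0,0,8,0],
    [0,25,0,0,0,8,0],
    [0,0,0,0,0,0,0]
  ]
}}

```text
clock: 19.35
tcp_pos: [0.5492, -0.0797, 0.1847]
orientation: [-0.0, 0.704, 0.71, 0.0]
wrist_force: [0.1, -0.3, -0.4]
finger_gap: 0.0425
grip_force: 0.0
```

Call:
{"fn": "step_arm", "kwargs": {
  "deltas": [
    [0,0,0,0,0,0,0],
    [0,0,0,0,0,0,0]
  ]
}}

```text
clock: 19.55
tcp_pos: [0.5494, -0.0828, 0.1841]
orientation: [0.0, 0.707, 0.708, -0.0]
wrist_force: [0.3, -0.2, 0.5]
finger_gap: 0.0426
grip_force: 0.0
```

```bash
python3 -c "
from h import *
w=snap('wrist');s=get_state();print(s['clock'],s['tcp_pos'],s['orientation'],s['wrist_force'])
cv2.imwrite('pics/w6.png',w['image'][:,:,::-1])
K=w['K'];T=w['world_from_camera'];Z=w['z_map'];v,u=np.mgrid[:480,:640]
P=np.stack([(u-K[0,2])/K[0,0]*Z,(v-K[1,2])/K[1,1]*Z,Z],-1).reshape(-1,3)@T[:3,:3].T+T[:3,3]
Q=P[(Z.ravel()>0)&(P[:,2]>.0785)&(P[:,2]<.09)&(abs(P[:,0]-.55)<.035)&(abs(P[:,1]+.17)<.035)]
print(cv2.minAreaRect(Q[:,:2].astype(np.float32)))
"
```

```text
19.6 [ 0.54932666 -0.08300343  0.18407921] [ 4.02844132e-05  7.06658205e-01  7.07555064e-01 -1.04242439e-04] [-0.04875966 -1.04983862  0.43480034]
((0.5492141246795654, -0.17209716141223907), (0.04960989952087402, 0.014522730372846127), 61.559547424316406)
```

View pics/w6.png

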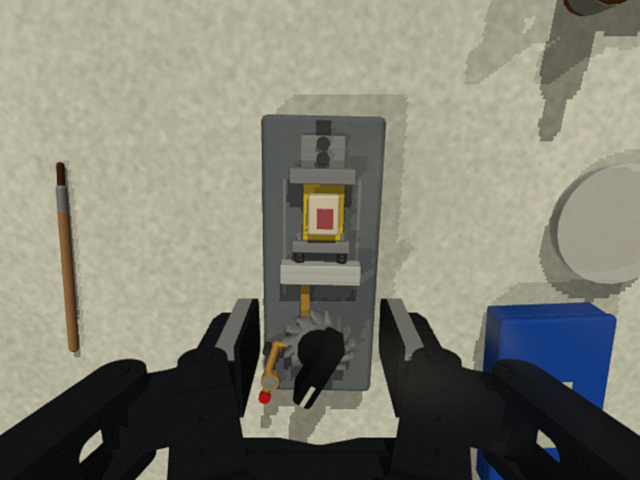

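The wrist view shows the block at (323,213), square and touching both the stop (row 182) and the jaw (row 242). The wing measures about 117° from its start, which is click 5 held by the pawl (click 4 would be 96°). The estimated clamping force is 11–13 N, so I hand in.

```bash
python3 -c "
from workcell import *
print(hand_in())"
```

```text
the job is handed in; nothing more can be done
None
```

The yellow block is in the clamp, flat against the stop jaw and held by the pawl at click 5, one past the holding click (force by estimate 11–13 N, not measured directly); the job is handed in, but no verdict was returned.

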